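# Line up the punch guide and hold the drive punch ready in it

### The job

On the punching stand, crank the round handwheel counterclockwise (seen from above), regrasping as needed, until the hole of the guide is centred straight above the hole of the steel die block; do not push the guide or its carriage by hand. Then take the longest punch, the one standing highest in the wooden rack, and lower it upright through the guide hole until its tip is about halfway down the die hole, centred and touching neither the guide nor any other part of the stand. Finish holding it there still in the gripper, ready for the mallet, and leave the other tools and things where they are.

Things in the scene. Friction and masses are not known exactly. Their poses are not given: they have to be found in the camera images.
- stand: Punching stand, fixed to the bench: grey base plate 200 x 270 x 15 mm with a steel die block (60 x 60 mm, top 60 mm above the bench), two rods along y on its +x side and a handwheel. Origin: centre of its underside; z up, x away from the robot, y along the rods. Die hole at (-30, 60) mm, wheel axis at (12, -75) mm. Nothing on it is higher than 110 mm.
- carriage: Aluminium guide carriage: block 50 x 60 mm on the stand's rods with an arm to -x that ends in a guide plate 50 x 50 x 12 mm (95 to 107 mm above the bench) with a vertical through hole. Slides only along the stand's y, driven by the wheel: 6 mm to +y per rad counterclockwise. Axes as the stand's; origin at bench level, 30 mm in +x from the guide hole.
- guide_hole (a point): Centre of the mouth of the guide hole, on the top face of the guide plate, 107 mm above the bench. Bore 20 mm in diameter, 12 mm long, vertical.
- die_hole (a point): Centre of the mouth of the die hole, on the top face of the die block, 60 mm above the bench. Blind hole 20 mm in diameter, 24 mm deep, vertical.
- wheel (a joint): Handwheel angle in rad, counterclockwise from above positive. 0 = guide hole over die hole; then the steel rib on the wheel's top points along the stand's -x, at the mark on its housing, and the pointer at the carriage's +x side meets the upright strip on the base. Starts between -4.2 and -2.8, stops at -4.7 and 0.9; friction of 0.1 N m holds it where it is left.
- wheel_grip (a point): On the wheel's axis at half height of its rim, 94 mm above the bench. The handwheel is a plain round black disc, 56 mm in diameter, 18 mm thick, axis vertical (85 to 103 mm above the bench), above a 60 mm high housing; it can be gripped across its diameter from above at any yaw.
- punch: The drive punch to use, the longest tool: round steel shaft 10 mm in diameter, 110 mm long, then a round dark steel head 18 mm in diameter, 60 mm long (0.10 to 0.20 kg). Origin: centre of the flat shaft end (tip); z along the punch to the head, whose middle is at z = 140 mm. Stands upright in a rack hole, tip 10 mm and top 180 mm above the bench.
- punch_tip (a point): Centre of the flat end of the punch's shaft (the same point as the origin of punch).
- rack: Wooden tool rack, fixed: block 160 (x) x 70 (y) x 60 mm high with three holes 12.5 mm wide and 50 mm deep in a row along its x, 50 mm apart, the middle one at its centre. Origin: centre of the underside. Each hole holds a tool; which is where varies. Fingers that close along the rack's y have free room.
- short_punch: Another punch in the rack, shorter: shaft 10 x 85 mm, dark steel head 18 x 35 mm; its top is 130 mm above the bench. Leave it. Origin at its tip.
- awl: Blunt tool in the rack: steel shaft 10 x 75 mm, wooden head 24 mm in diameter and 45 mm long; its top is 130 mm above the bench. Leave it. Origin at its tip.
- mallet: Mallet lying on the bench, to leave alone: steel head 38 x 100 x 38 mm, round wooden handle 200 mm towards its -x. Origin under the joint of head and handle.
- clip_a: White plastic edge clip 55 x 18 x 16 mm lying on the bench, to leave alone. Origin: centre of the underside.
- clip_b: A second clip, the same as the first, to leave alone. Origin: centre of the underside.
- wax_jar: Jar of 60 mm diameter and 60 mm height, to leave alone. Origin: centre of the underside.
- oak_block: Dark wood block 110 x 60 x 30 mm, to leave alone. Origin: centre of the underside.
- rivet_tin: Flat round tin, 66 mm in diameter and 24 mm high, to leave alone. Origin: centre of the underside.
Mind the look-alikes: they are no part of the job. Leave any red look-alike of the punch alone.

How it is judged:
By the outcome, as a careful person would: the job done as asked, in the order asked, and still so for the second after the job is handed in, while the arm keeps its last pose, push and grip.
It also fails if it takes over 72 s, if anything falls off the work surface, if the arm or the gripper's body presses on something with over 40 N, if the wrist force passes 120 N, or if a joint passes its speed limit or range.

### The arm

A 6-joint arm with a two-finger parallel gripper is mounted at the origin on the work surface. World frame = base frame: x ahead of the robot, y to its left, z up, the work surface at z = 0. Lengths are in m, angles in degrees, forces in N, time in s.
With the tool pointing down it reaches from about 0.3 to 0.75 m from the base axis. Payload 8.5 kg.
Tool frame: the origin (TCP) lies at the very end of the fingers, on their centre line; the grasp point (between the pads) lies 19 mm behind it (env.tcp_to_grasp is the distance from the TCP to the grasp point, in m); z points along the fingers, y is the line along which they close (so a half turn about z gives the same grasp; the last joint's range is limited). The gripper opens to 85 mm and grips with 20 to 120 N. Pads are 22 mm wide; open, the fingers measure 114 mm over their backs; the gripper's body (76 mm by 85 mm) begins 54 mm behind the grasp point. The pads swing forward as they close: fully open they stand 13 mm farther back than shut.
Start: joints at [-12.336, 21.807, 74.336, -0, 83.858, -12.336], TCP at [0.55, 0, 0.231] pointing down, gripper open.
Joint ranges: [-178.18, 178.18], [-50.72, 133.34], [12.68, 142.11], [-81.47, 261.47], [9.98, 163.14], [-165.26, 165.26]. Speed limits (degrees/s): [136.94, 136.94, 180, 180, 180, 180].

### API

Orientations are given as a 3x3 rotation matrix whose columns are the frame's x, y, z axes.
In Python, from rig import status, get_image, env gives the robot as it stands.
- The arm moves only by the shell command python3 -m handwheel 'ROWS' [FORCE]. ROWS is text: rows parted by semicolons, each of 7 numbers parted by spaces: the shift along the world's x, y, z in cm, then the turn, a rotation vector about the world's x, y, z in degrees, then the opening, from 0 (shut) to 1 (fully open). In form: dx dy dz wx wy wz gripper; .... A call has 1 to 8 rows; each row is the pose to reach, as a shift and turn from the pose commanded when the call began; what a row does not reach only later rows make up. A row lasts 1/12 s, in which the tool goes at most 41.7 mm and 7.16 degrees, less where a joint would pass 70% of its speed; a pose out of reach is approached as far as the arm can. A call with a gripper value outside its range is refused whole. The fingers move at their own pace and stop on an object; FORCE is the grip in N (left out, the last holds). Time passes only in rows, so rows that repeat a pose let the fingers close. It gives the time, the measured TCP pose, the force, the opening and the grip force at its end, in the units of the state.
- status.observe(): the state, without advancing time (a new reading comes with each control period).
- get_image(name): name is "scene" or "side" or "wrist"; returns a dict with "color" (400x640x3 uint8, red, green, blue), "vertical_fov" (degrees; the focal length in pixels is half the picture's height over the tangent of half this angle, whatever the lens; pixels are square), "cx", "cy" (the principal point, pixels), "xyz" and "orientation" of the camera in the world. Camera axes: x right, y down, z forward; pixel columns grow to the right and rows downward; lengths in m; the calibration is good to about 2 mm. The wrist camera is an equidistant fisheye: a pixel r from the principal point sees the ray r / f radians off the axis. A picture is of the moment at which its call begins. There is no depth.
- env.close_job(): hands the job in; it is judged then, once.
The state is a dict: "time_s": time; "q": joint angles; "qvel": joint speeds; "joint_efforts": joint torques, N m; "position": TCP position; "tool_rot": TCP orientation; "ft_force": force on the tool from outside, world axes, zero at the start; "wrist_torque": the same for the moment, N m; "grip_width": finger opening in m; "gripper_force": force on a finger pad.
Only numpy, scipy, OpenCV 4.12 (cv2) and the standard library are available. Lean on these libraries where they do the work, as an engineer would, in place of code of your own. Each camera call takes 0.05 s, during which the arm holds its last target. There are 200 camera calls.

## Working session

There is one attempt and no reset: what is moved stays moved. The work goes in short steps, Python scripts to look and compute and a shell command to move; the robot and the scene stay as the last step left them, time stands still between calls to the robot, and variables do not carry over. Pictures are saved under pics/ and viewed, at most 10 in all, crops included, and the job is handed in when it is done.

```bash
ls; mkdir -p pics
cat > h.py <<'E'
import numpy as np, cv2
from rig import status, get_image, env
def cam(n):
    im=get_image(n); im['f']=200/np.tan(np.radians(im['vertical_fov'])/2); return im
def ray(im,u,v,fish=False):
    a=(u-im['cx'])/im['f']; b=(v-im['cy'])/im['f']
    if fish:
        r=np.hypot(a,b); d=np.array([a*np.sinc(r/np.pi),b*np.sinc(r/np.pi),np.cos(r)])
    else: d=np.array([a,b,1.])
    d=np.array(im['orientation'])@d; return np.array(im['xyz']),d/np.linalg.norm(d)
def onz(im,u,v,z,fish=False):
    o,d=ray(im,u,v,fish); return (o+d*(z-o[2])/d[2]).round(4)
def tri(a,b):
    (o1,d1),(o2,d2)=a,b
    s=np.linalg.lstsq(np.c_[d1,-d2],o2-o1,rcond=None)[0]
    p,q=o1+d1*s[0],o2+d2*s[1]; return (p+q)/2,np.linalg.norm(p-q)
def save(im,n,crop=None,k=1):
    c=im['color'][:,:,::-1]
    if crop: x0,y0,x1,y1=crop; c=c[y0:y1,x0:x1]
    cv2.imwrite('pics/'+n,cv2.resize(c,None,fx=k,fy=k,interpolation=cv2.INTER_CUBIC))
E
python3 - <<'E'
from h import *
import pickle
d={n:cam(n) for n in('scene','side','wrist')}
pickle.dump(d,open('d0.pkl','wb'))
for n in d: print(n,d[n]['xyz'],np.round(d[n]['orientation'],3).tolist(),d[n]['f'],d[n]['cx'],d[n]['cy'])
for n in d: save(d[n],n+'0.png')
E
```

```text
pics
scene [ 1.02735071 -0.75420491  1.13047985] [[0.837, 0.403, -0.37], [0.547, -0.605, 0.579], [0.01, -0.687, -0.727]] 418.22491087858975 318.34516647052163 206.7382835313697
side [ 0.15090957 -0.69935144  0.72271749] [[0.902, -0.264, 0.342], [-0.432, -0.53, 0.73], [-0.012, -0.806, -0.592]] 367.292528747509 320.6973611766633 201.98623469843446
wrist [0.54983984 0.082129   0.37311715] [[1.0, 0.001, -0.0], [0.001, -0.947, -0.32], [-0.0, 0.32, -0.947]] 309.70691628693146 325.9401805671913 197.26611823210126
```

View pics/scene0.png

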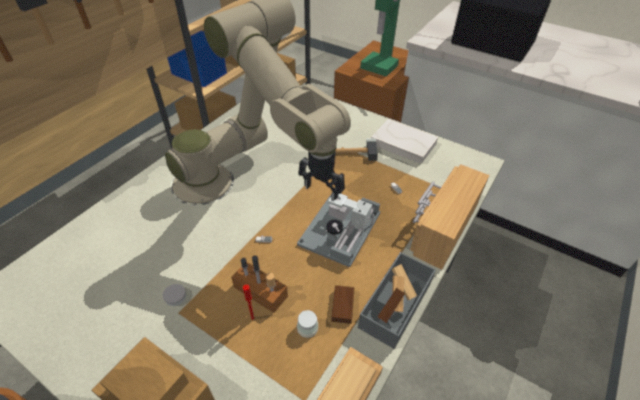

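View pics/side0.png

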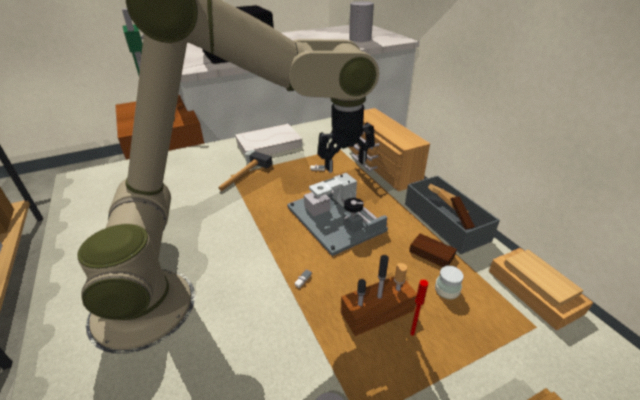

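The scene view shows the wheel near (335,226). In the side view the wheel is near (353,204), the long punch's head near (383,262) and the red look-alike at (420,292). Next I'll enlarge crops to get exact pixels.

Run:
```python
from h import *
import pickle
d=pickle.load(open('d0.pkl','rb'))
a=d['scene']['color'][180:330,220:400]; b=d['side']['color'][165:345,275:455]
f=lambda c:cv2.resize(c[:,:,::-1],None,fx=3.3,fy=3.3,interpolation=cv2.INTER_CUBIC)
A,B=f(a)[:,:400*2],f(b)
c=cv2.resize(d['side']['color'][165:265,275:400][:,:,::-1],None,fx=6,fy=6,interpolation=cv2.INTER_CUBIC)
cv2.imwrite('pics/c1.png',c); cv2.imwrite('pics/c2.png',A)
```

```text
(no output)
```

View pics/c1.png

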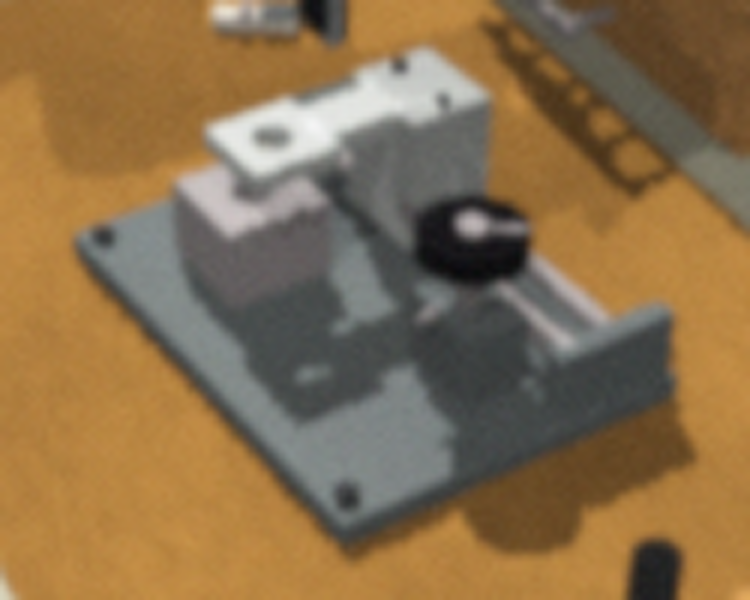

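View pics/wrist0.png

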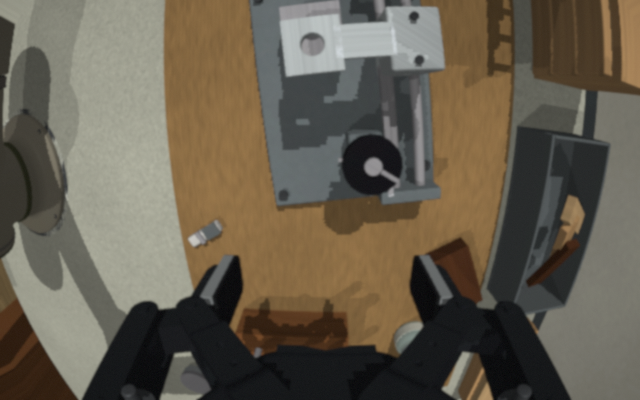

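Wrist view: wheel hub at (373,166), rib end at (397,183), guide hole at (312,43). The rack is partly hidden by the gripper.

Run:
```python
from h import *
import pickle
d=pickle.load(open('d0.pkl','rb'))
w=d['wrist']; c=w['color'].astype(int)
m=(c.max(2)<45).astype(np.uint8)[120:210,330:415]
n,l,s,ce=cv2.connectedComponentsWithStats(m); print(s[1:],ce[1:])
i=1+np.argmax(s[1:,4]); cnt=max(cv2.findContours((l==i).astype(np.uint8),0,2)[0],key=len)
(x,y),r=cv2.minEnclosingCircle(cnt); print('wheel px',x+330,y+120,r)
W=onz(w,x+330,y+120,.100,True); G=onz(w,312,43,.107,True)
H=onz(w,373,166,.105,True);R=onz(w,397,183,.105,True)
print('W',W,'G',G,'hub',H,'rib',R)
v=(G-W)[:2]; L=np.hypot(*v); yy=np.sqrt(L**2-.042**2)
yaw=np.arctan2(v[1],v[0])-np.arctan2(yy,-.042)
ra=np.arctan2(*(R-H)[1::-1]); th=(ra-yaw-np.pi)
print('yaw',np.degrees(yaw),'theta from dist',(yy-.135)/.006,'rib',np.degrees(ra),th, th-2*np.pi)
for n in('scene','side'):
    c=d[n]['color'].astype(int); 
    hsv=cv2.cvtColor(d[n]['color'],cv2.COLOR_RGB2HSV)
    m=(c.max(2)<60).astype(np.uint8); m[:, :200]=0
    N,l,s,ce=cv2.connectedComponentsWithStats(m)
    for k in range(1,N):
        if s[k,4]>15 and 200<s[k,1]<320: print(n,s[k],ce[k].round(1))
```

```text
[[  12   15   60   60 2332]] [[39.98713551 43.57118353]]
wheel px 371.2200012207031 164.52000045776367 30.489421844482422
W [0.5909 0.0213 0.1   ] G [0.5381 0.1285 0.107 ] hub [0.5918 0.0211 0.105 ] rib [0.6149 0.0054 0.105 ]
yaw 5.644624785575958 theta from dist -3.8544166683426697 rib -34.20213136539768 -3.837049744663586 -10.120235051843173
scene [ 477  209  153   68 1492] [553.  243.6]
scene [327 220  16  15 136] [333.6 227.1]
scene [253 257   5  14  45] [255.3 263.4]
scene [242 260   5   7  24] [243.7 263. ]
scene [339 319   9   3  18] [342.9 320.1]
side [411 246  43  20 267] [430.2 256.3]
side [379 256   9  22 139] [382.9 266.4]
side [358 280   9  14  95] [361.6 286.8]
side [591 305  49  43 433] [616.9 325.7]
```

View pics/c2.png

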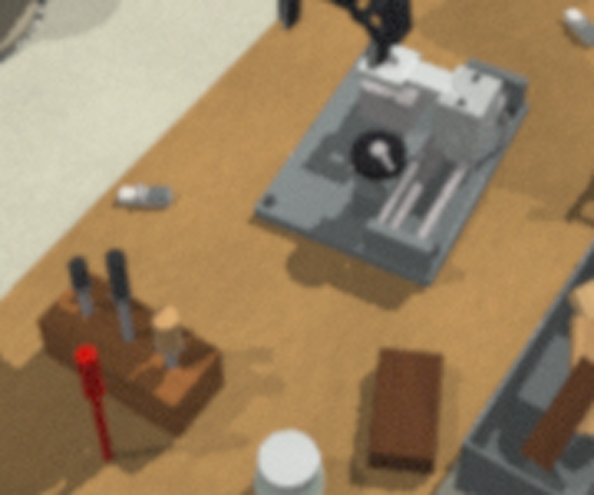

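The wheel is at (0.591, 0.021), the stand yaw is about 5.6°, and two estimates give θ ≈ -3.84, so it needs about +220°. The scene crop shows the rack with the short punch, long punch and awl, and the red look-alike in front of it. One grip can cover the turn, from yaw -148 to +72. I'll pre-turn the tool while travelling, and triangulate the punch.

```bash
python3 - <<'E'
from h import *
import pickle
d=pickle.load(open('d0.pkl','rb'))
S,D=d['scene'],d['side']
for n,a,b in(('long',(255.3,263.4),(382.9,266.4)),('short',(243.7,263),(361.6,286.8)),('redtop',(220+88/3.3,180+353/3.3),(422,284)),('redtip',(220+108/3.3,180+460/3.3),(414,333))):
    p,e=tri(ray(S,*a),ray(D,*b)); print(n,p.round(4),round(e,4))
E
python3 -m handwheel '0.5 0.3 0 0 0 -7 1;1 0.6 0 0 0 -14 1;1.5 0.9 0 0 0 -21 1;2 1.2 0 0 0 -28 1;2.5 1.5 0 0 0 -35 1;3 1.8 0 0 0 -42 1;3.5 2 0 0 0 -49 1;4.1 2.1 0 0 0 -56 1'
python3 -m handwheel '0 0 0 0 0 -7 1;0 0 0 0 0 -14 1;0 0 0 0 0 -21 1;0 0 0 0 0 -28 1;0 0 0 0 0 -35 1;0 0 0 0 0 -42 1;0 0 0 0 0 -49 1;0 0 0 0 0 -56 1'
python3 -m handwheel '0 0 -1 0 0 -7 1;0 0 -2 0 0 -14 1;0 0 -3 0 0 -21 1;0 0 -5 0 0 -28 1;0 0 -6 0 0 -36 1;0 0 -7 0 0 -36 1;0 0 -7 0 0 -36 1'
python3 - <<'E'
from h import *
w=cam('wrist'); save(w,'w1.png'); print(status.observe()['q'],w['xyz'])
import pickle; pickle.dump(w,open('w1.pkl','wb'))
E
```

```text
long [ 0.5004 -0.2599  0.1495] 0.0007
short [ 0.4504 -0.2592  0.1107] 0.0024
redtop [ 0.5366 -0.3405  0.1606] 0.0039
redtip [ 5.415e-01 -3.462e-01 -3.000e-04] 0.0007
time_s: 0.82
position: [0.591, 0.0213, 0.231]
tool_rot: [[0.832, 0.554, -0.001], [0.554, -0.832, 0.0], [-0.0, -0.001, -1.0]]
ft_force: [0.8, -0.3, -0.1]
grip_width: 0.0852
gripper_force: 0.0
time_s: 1.48
position: [0.5909, 0.021, 0.231]
tool_rot: [[0.925, -0.38, -0.001], [-0.38, -0.925, 0.0], [-0.001, 0.0, -1.0]]
ft_force: [0.3, 0.8, -0.0]
grip_width: 0.0856
gripper_force: 0.0
time_s: 2.07
position: [0.5902, 0.0211, 0.1592]
tool_rot: [[0.532, -0.847, -0.004], [-0.847, -0.532, 0.001], [-0.003, 0.003, -1.0]]
ft_force: [-0.0, 0.8, 0.4]
grip_width: 0.0854
gripper_force: 0.0
[-9.42879403e+00  2.91972231e+01  7.40940683e+01  5.57475444e-04
  7.68142933e+01  1.38373387e+02] [ 0.63458395 -0.0494905   0.30134321]
```

View pics/w1.png

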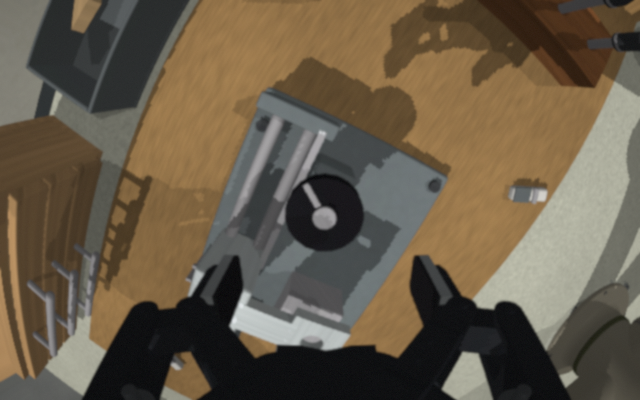

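Wrist view from above the wheel: disc centred near (324,212), rib pointing up-left, with no obstruction for the fingers.

Run:
```python
from h import *
import pickle
w=pickle.load(open('w1.pkl','rb')); c=w['color'].astype(int)
m=(c.max(2)<45).astype(np.uint8)[165:260,275:372]
n,l,s,ce=cv2.connectedComponentsWithStats(m); i=1+np.argmax(s[1:,4])
cnt=max(cv2.findContours((l==i).astype(np.uint8),0,2)[0],key=len)
(x,y),r=cv2.minEnclosingCircle(cnt); print(x+275,y+165,r,onz(w,x+275,y+165,.1,True),onz(w,324,217,.105,True))
```

```text
324.0 212.29807662963867 39.275413513183594 [0.5929 0.0187 0.1   ] [0.5921 0.0199 0.105 ]
```

```bash
python3 -m handwheel '0.1 -0.1 -2 0 0 0 1;0.1 -0.1 -4.5 0 0 0 1;0.1 -0.1 -7 0 0 0 1;0.1 -0.1 -8.4 0 0 0 1;0.1 -0.1 -8.4 0 0 0 1;0.1 -0.1 -8.4 0 0 0 0.5;0.1 -0.1 -8.4 0 0 0 0.5;0.1 -0.1 -8.4 0 0 0 0.4' 50
python3 -m handwheel '0 0 0 0 0 0 0.3;0 0 0 0 0 0 0.2;0 0 0 0 0 0 0.2;0 0 0 0 0 0 0.2;0 0 0 0 0 0 0.2;0 0 0 0 0 0 0.2' 50
```

```text
time_s: 2.78
position: [0.5925, 0.0196, 0.0794]
tool_rot: [[0.531, -0.847, 0.002], [-0.847, -0.531, -0.001], [0.002, -0.001, -1.0]]
ft_force: [-2.3, 0.4, 10.3]
grip_width: 0.0546
gripper_force: 50.9
time_s: 3.28
position: [0.5925, 0.0196, 0.0795]
tool_rot: [[0.531, -0.848, 0.003], [-0.848, -0.531, -0.001], [0.002, -0.002, -1.0]]
ft_force: [-2.4, -1.1, 7.4]
grip_width: 0.0544
gripper_force: 52.2
```

```bash
M='x'
python3 -m handwheel '0 0 0 0 0 6 0.2;0 0 0 0 0 12 0.2;0 0 0 0 0 18 0.2;0 0 0 0 0 24 0.2;0 0 0 0 0 30 0.2;0 0 0 0 0 36 0.2;0 0 0 0 0 42 0.2;0 0 0 0 0 48 0.2'
python3 - <<'E'
from h import *
s=status.observe(); print(s['wrist_torque'],s['ft_force']); w=cam('wrist'); save(w,'w2.png')
E
```

```text
time_s: 3.95
position: [0.5932, 0.0206, 0.0796]
tool_rot: [[0.986, -0.168, 0.005], [-0.168, -0.986, 0.001], [0.004, -0.001, -1.0]]
ft_force: [0.6, 4.2, 4.2]
grip_width: 0.0547
gripper_force: 52.3
[ 0.5724164  -0.10496348 -0.05986871] [0.60692589 4.21975929 4.21312527]
```

View pics/w2.png

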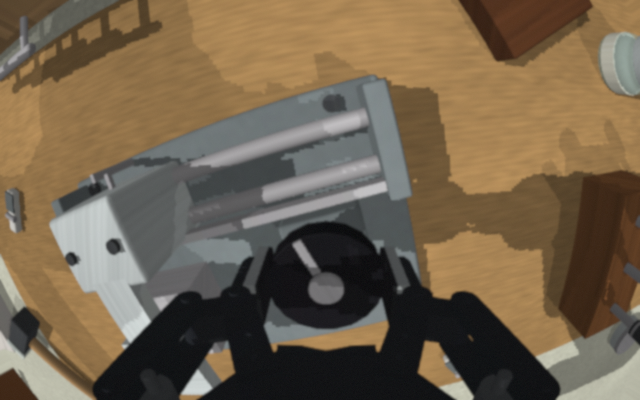

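The rib keeps its angle in the tool frame (hub (325,288), rib end (300,243)), so the wheel turns with the gripper. Continuing.

```bash
python3 -m handwheel '0 0 0 0 0 7 0.2;0 0 0 0 0 14 0.2;0 0 0 0 0 21 0.2;0 0 0 0 0 28 0.2;0 0 0 0 0 35 0.2;0 0 0 0 0 42 0.2;0 0 0 0 0 49 0.2;0 0 0 0 0 56 0.2' |grep -E 'rot|force|pos'
python3 -m handwheel '0 0 0 0 0 7 0.2;0 0 0 0 0 14 0.2;0 0 0 0 0 21 0.2;0 0 0 0 0 28 0.2;0 0 0 0 0 35 0.2;0 0 0 0 0 42 0.2;0 0 0 0 0 49 0.2;0 0 0 0 0 56 0.2'|grep -E 'rot|force|pos'
python3 -m handwheel '0 0 0 0 0 7 0.2;0 0 0 0 0 14 0.2;0 0 0 0 0 21 0.2;0 0 0 0 0 28 0.2;0 0 0 0 0 35 0.2;0 0 0 0 0 42 0.2;0 0 0 0 0 50 0.2;0 0 0 0 0 50 0.2'
python3 - <<'E'
from h import *
import pickle
w=cam('wrist'); save(w,'w3.png'); pickle.dump(w,open('w3.pkl','wb')); print(status.observe()['q'][5])
E
```

```text
position: [0.5928, 0.0219, 0.0795]
tool_rot: [[0.691, 0.723, 0.004], [0.723, -0.691, 0.003], [0.005, 0.001, -1.0]]
ft_force: [-0.8, 11.2, 7.7]
gripper_force: 52.6
position: [0.5915, 0.0223, 0.0795]
tool_rot: [[-0.213, 0.977, 0.001], [0.977, 0.213, 0.003], [0.003, 0.001, -1.0]]
ft_force: [-6.8, 11.7, 12.3]
gripper_force: 53.0
time_s: 6.0
position: [0.5905, 0.0216, 0.0794]
tool_rot: [[-0.886, 0.464, -0.002], [0.464, 0.886, 0.002], [0.003, 0.001, -1.0]]
ft_force: [-11.5, 8.6, 13.7]
grip_width: 0.0545
gripper_force: 53.2
-71.62924179154457
```

View pics/w3.png

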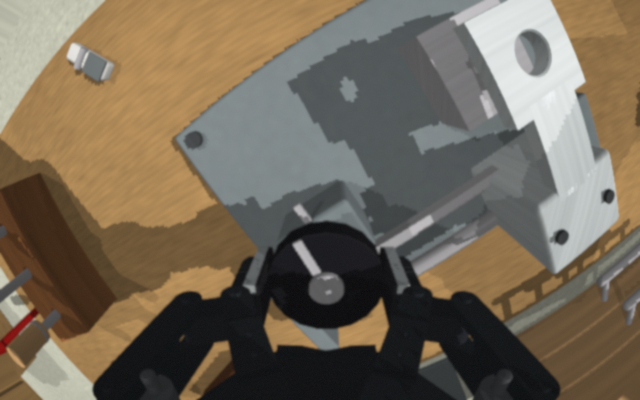

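The rib (hub (326,288), end (297,242)) nearly points at the housing mark (302,211), and the guide hole is at (532,52). Now the remaining angle.

Run:
```python
from h import *
import pickle
w=pickle.load(open('w3.pkl','rb'))
G=onz(w,532,52,.107,True);H=onz(w,326,288,.105,True);R=onz(w,299,244,.105,True)
print(G,H,R,'rib',np.degrees(np.arctan2(*(R-H)[1::-1])))
for ax in((.592,.0205),H[:2]):
    v=(G[:2]-ax);L=np.hypot(*v); yy=np.sqrt(L**2-.042**2)
    print('yaw',np.degrees(np.arctan2(v[1],v[0])-np.arctan2(yy,-.042)),'th',np.degrees((yy-.135)/.006))
for z in(.06,.062): M=onz(w,302,211,z,True); print('mark',M,np.degrees(np.arctan2(M[1]-.0205,M[0]-.592)))
# base plate long edge (-x side) left-bottom corner & edge
A=onz(w,176,139,.015,True);
for u,v in((365,3),(290,57),(230,98)): P=onz(w,u,v,.015,True); print(P,np.degrees(np.arctan2(*(P-A)[1::-1])))
```

```text
[0.5348 0.1487 0.107 ] [0.5912 0.0208 0.105 ] [0.5657 0.0212 0.105 ] rib 179.10131637926202
yaw 6.636780089786649 th -10.009741038593464
yaw 6.310477329402089 th -16.001719419237283
mark [0.5669 0.0184 0.06  ] -175.2174675155261
mark [0.5663 0.0189 0.062 ] -176.43754541627985
[0.4716 0.1125 0.015 ] 96.30894234649246
[0.4827 0.0512 0.015 ] 93.84458782808426
[0.4864 0.0025 0.015 ] 93.3664606634298
```

```bash
python3 -m handwheel '0 0 0 0 0 4 0.2;0 0 0 0 0 8 0.2;0 0 0 0 0 8 0.2;0 0 0 0 0 8 0.2' |grep -E 'time|rot|force|pos'
python3 - <<'E'
from h import *
import pickle
w=cam('wrist'); save(w,'w4.png'); pickle.dump(w,open('w4.pkl','wb'))
c=w['color'].astype(int)
m=(c.min(2)>120).astype(np.uint8)[225:310,275:375]   # rib+hub
n,l,s,ce=cv2.connectedComponentsWithStats(m); print([(a.tolist(),b.round(1).tolist()) for a,b in zip(s[1:],ce[1:]) if a[4]>20])
E
```

```text
time_s: 6.38
position: [0.5904, 0.0214, 0.0794]
tool_rot: [[-0.94, 0.342, -0.002], [0.342, 0.94, 0.002], [0.003, 0.001, -1.0]]
ft_force: [-12.3, 6.5, 14.5]
gripper_force: 53.2
[([18, 16, 27, 31, 315], [30.3, 30.5])]
```

View pics/w4.png

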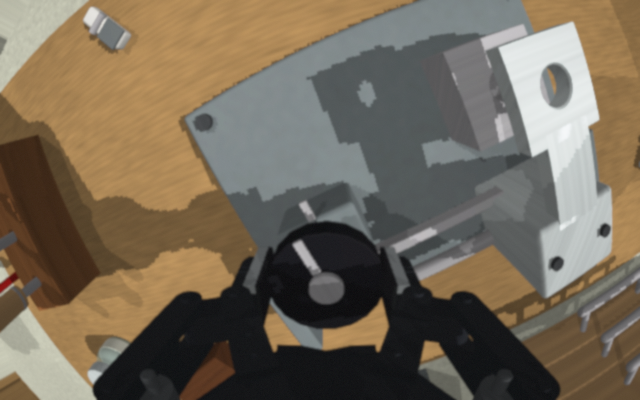

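The rib and the housing mark (307,211) now point the same way: hub (325,288), rib end (302,243). I'll release, rise and look at the guide and die from above.

```bash
python3 -m handwheel '0 0 0 0 0 0 1;0 0 0 0 0 0 1;0 0 0 0 0 0 1;0 0 0 0 0 0 1;0 0 0 0 0 0 1;0 0 3 0 0 0 1;0 0 7 0 0 0 1;0 0 11 0 0 0 1'  |grep -E 'time|rot|force|pos|wid'
python3 -m handwheel '0 0 4 0 0 5 1;-2 4 6 0 0 10 1;-4 8 6 0 0 15 1;-6 12 6 0 0 20 1;-6 15 6 0 0 20 1;-6 15 6 0 0 20 1;-6 15 6 0 0 20 1'|grep -E 'time|rot|force|pos'
python3 - <<'E'
from h import *
import pickle
w=cam('wrist'); save(w,'w5.png'); pickle.dump(w,open('w5.pkl','wb')); print(w['xyz'])
E
```

```text
time_s: 7.1
position: [0.5915, 0.02, 0.1881]
tool_rot: [[-0.94, 0.342, -0.002], [0.342, 0.94, 0.0], [0.002, -0.0, -1.0]]
ft_force: [-0.2, 0.9, 0.6]
grip_width: 0.0853
gripper_force: 0.0
time_s: 7.68
position: [0.5315, 0.1716, 0.2475]
tool_rot: [[-1.0, -0.003, 0.0], [-0.003, 1.0, -0.0], [-0.0, -0.0, -1.0]]
ft_force: [0.3, -0.5, -0.3]
gripper_force: 0.0
[0.44869637 0.17089117 0.38976393]
```

View pics/w5.png

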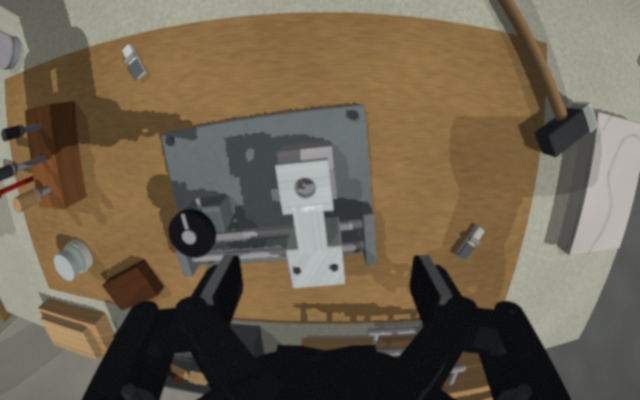

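The view shows the guide hole near (305,187), the plate's far-left and far-right corners at (162,134) and (366,105), and the wheel rib pointing up from the hub at (189,237). The picture budget is spent, so I'll use numbers from here.

Run:
```python
from h import *
import pickle
w=pickle.load(open('w5.pkl','rb')); c=w['color'].astype(int); g=c.mean(2).astype(int)
A,B=onz(w,162,134,.015,True),onz(w,366,105,.015,True); print('plate',A,B,np.degrees(np.arctan2(*(B-A)[:2]*[-1,1])))
H=onz(w,189,237,.105,True);R=onz(w,185,215,.105,True); print('rib',H,R,np.degrees(np.arctan2(*(R-H)[1::-1])))
m=(g[165:210,285:325]<165).astype(np.uint8)
n,l,s,ce=cv2.connectedComponentsWithStats(m)
for k in range(1,n):
    if s[k,4]>30:print(s[k],ce[k]+[285,165])
print('\n'.join(' '.join('%3d'%x for x in r) for r in g[174:202,290:322]))
G=onz(w,305.,187,.107,True); print('G',G,'die px->',onz(w,305,187,.06,True))
```

```text
plate [ 0.4881 -0.047   0.015 ] [0.4592 0.2192 0.015 ] 6.1960487518567815
rib [0.5923 0.0213 0.105 ] [0.5662 0.021  0.105 ] -179.3414568224364
[  9  12  23  22 402] [304.68159204 187.37064677]
181 182 181 181 182 181 182 181 182 182 181 180 182 180 181 181 182 182 181 182 181 181 182 181 182 181 183 183 182 182 183 183
181 181 181 181 181 181 180 181 181 180 180 180 179 178 179 179 180 180 181 182 182 183 182 183 182 183 181 183 182 181 181 181
180 181 181 181 181 181 181 182 181 181 179 175 173 172 171 171 172 176 177 180 181 181 181 181 181 179 179 179 179 179 178 177
181 181 181 181 181 182 182 180 178 174 169 160 155 150 148 147 151 156 162 168 172 174 176 176 176 175 176 176 175 176 175 175
180 180 180 180 180 179 177 173 165 155 145 132 118 110 107 108 112 119 130 142 155 163 168 172 173 174 174 174 176 175 175 176
178 177 177 177 176 175 169 158 142 126 114 103  88  79  75  77  80  86  96 110 125 142 157 169 174 176 176 177 177 177 176 178
174 174 174 174 173 168 156 137 116  98  92  87  81  72  69  67  69  71  75  82  96 115 139 160 172 177 178 178 178 178 178 179
174 174 174
[... 2033 characters left out ...]
184
183 183 183 183 183 183 183 179 173 166 156 145 135 126 123 125 127 131 138 149 159 169 176 180 182 183 182 184 183 183 183 182
182 182 182 181 182 183 183 181 179 176 170 164 160 154 153 152 153 155 162 169 175 178 182 182 182 183 183 183 183 183 184 184
181 180 181 180 180 180 180 180 179 179 177 175 175 173 172 172 173 174 175 179 182 182 183 184 183 184 184 185 184 185 186 185
180 179 179 179 180 180 180 180 180 180 181 181 181 180 181 181 181 182 182 183 184 185 184 186 186 185 185 187 186 185 186 186
180 180 181 181 181 181 180 182 183 183 183 182 183 183 184 184 184 183 185 184 185 184 184 185 185 185 185 185 185 185 184 184
G [0.5347 0.1514 0.107 ] die px-> [0.549  0.1481 0.06  ]
```

Run:
```python
from h import *
import pickle
def fit(w,g,box,th,z,name,ex=None,flip=0):
    x0,y0,x1,y1=box; v,u=np.nonzero(g[y0:y1,x0:x1]>th); u=u+x0; v=v+y0
    if ex: k=np.hypot(u-ex[0],v-ex[1])>ex[2]; u,v=u[k],v[k]
    P=np.array([onz(w,a,b,z,True)[:2] for a,b in zip(u,v)],float)
    d=P-P.mean(0); s,V=np.linalg.eigh(d.T@d); a=np.degrees(np.arctan2(V[1,1],V[0,1]))%180
    print(name,len(u),P.mean(0).round(4),'angle',a.round(1),np.sqrt(s/len(u)).round(4))
for n in('w3','w4','w5'):
    w=pickle.load(open(n+'.pkl','rb')); g=w['color'].mean(2)
    if n=='w5': fit(w,g,(178,212,196,236),90,.105,n+' rib',(189,237,10))
    elif n=='w4':
        fit(w,g,(288,236,330,280),110,.105,n+' rib',(325,288,20)); fit(w,g,(298,200,318,222),150,.06,n+' mark')
    else:
        fit(w,g,(285,236,330,280),110,.105,n+' rib',(326,288,20)); fit(w,g,(292,203,313,222),150,.06,n+' mark')
w=pickle.load(open('w5.pkl','rb')); c=w['color'].astype(int)
# plate -x edge: per column first row where wood->grey (R-B drop)
E=[]
for u in range(175,360,3):
    s=(c[:,u,0]-c[:,u,2]); v=next((v for v in range(90,150) if (s[v:v+3]<25).all()),None)
    if v: E.append(onz(w,u,v,.015,True)[:2])
E=np.array(E,float); p=np.polyfit(E[:,1],E[:,0],1); r=E[:,0]-np.polyval(p,E[:,1]); k=abs(r)<.002
p=np.polyfit(E[k,1],E[k,0],1); print('plate yaw',np.degrees(np.arctan(-p[0])),k.sum(),len(k))
```

```text
w3 rib 354 [0.5723 0.0207] angle 0.4 [0.0013 0.0048]
w3 mark 83 [0.5662 0.0175] angle 13.3 [0.0011 0.0021]
w4 rib 339 [0.572  0.0182] angle 9.3 [0.0013 0.0046]
w4 mark 84 [0.5662 0.0176] angle 16.4 [0.001  0.0022]
w5 rib 56 [0.5729 0.0186] angle 6.9 [0.0015 0.0046]
plate yaw 6.273464588109624 62 62
```

The rib is at 7–9° against a stand yaw of 6.3°, so the guide is within about 0.3 mm of the die. Now the punch.

```bash
python3 -m handwheel '0 -4 0.5 0 0 0 1;0 -8 1 0 0 0 1;-1 -12 1.5 0 0 0 1;-1 -16 1.5 0 0 0 1;-1 -20 1.5 0 0 0 1;-2 -24 1.5 0 0 0 1;-2 -28 1.5 0 0 0 1;-3 -32 1.5 0 0 0 1' |grep -E 'time|pos'
python3 -m handwheel '0 -4 0 0 0 0 1;0 -8 0 0 0 0 1;0 -11.2 0 0 0 0 1;0 -11.2 0 0 0 0 1;0 -11.2 0 0 0 0 1'|grep -E 'time|rot|pos'
python3 - <<'E'
from h import *
import pickle
d={n:cam(n) for n in('wrist','side','scene')}; pickle.dump(d,open('d6.pkl','wb')); w=d['wrist']; print(w['xyz'])
c=w['color'].astype(int); g=c.max(2)
m=(g<70).astype(np.uint8); m[260:]=0
n,l,s,ce=cv2.connectedComponentsWithStats(m)
for k in range(1,n):
    if s[k,4]>60: print(s[k],ce[k].round(1), c[l==k].mean(0).round())
o=np.array(w['xyz']); Rm=np.array(w['orientation'])
for P in((.5004,-.26,.18),(.5004,-.26,.12),(.45,-.26,.13)):
    q=Rm.T@(np.array(P)-o); r=np.hypot(*q[:2]); a=np.arctan2(r,q[2])*w['f']; print('pred',P,w['cx']+a*q[0]/r,w['cy']+a*q[1]/r)
E
```

```text
time_s: 8.4
position: [0.5016, -0.1538, 0.2621]
time_s: 8.82
position: [0.501, -0.265, 0.2615]
tool_rot: [[-1.0, 0.005, -0.001], [0.005, 1.0, 0.001], [0.001, 0.001, -1.0]]
[ 0.41837848 -0.26519596  0.40393154]
[  0   0  23  52 848] [ 8.5 22.7] [35. 35. 35.]
[  0  50  33  14 278] [19.6 56.6] [55. 38. 29.]
[  19   96  101   94 5539] [ 73. 143.] [56. 44. 27.]
[321 120  19  21 307] [329.6 129.9] [56. 56. 56.]
[ 466  148  132  112 6356] [530.  215.9] [52. 55. 55.]
[318 175  23  40 692] [329.3 195.5] [46. 46. 46.]
[264 185  30  25 160] [278.1 197.1] [67. 45. 28.]
[585 192   9   9  61] [588.8 196. ] [62. 62. 63.]
pred (0.5004, -0.26, 0.18) 332.8026908106367 204.78873889929898
pred (0.5004, -0.26, 0.12) 331.40459003017565 183.1546301569423
pred (0.45, -0.26, 0.13) 331.6052965543238 131.65682987581926
```

```bash
python3 -m handwheel '0 0.3 -3 0 0 0 1;0 0.3 -6 0 0 0 1;0 0.3 -9 0 0 0 1;0 0.3 -11 0 0 0 1;0 0.3 -13 0 0 0 1;0 0.3 -13 0 0 0 1;0 0.3 -13 0 0 0 0.6;0 0.3 -13 0 0 0 0.5' 60|grep -E 'time|pos|ft|wid'
python3 -m handwheel '0 0 0 0 0 0 0.3;0 0 0 0 0 0 0.15;0 0 0 0 0 0 0;0 0 0 0 0 0 0;0 0 0 0 0 0 0;0 0 0 0 0 0 0' 60
python3 -m handwheel '0 0 1 0 0 0 0;0 0 3 0 0 0 0;0 0 6 0 0 0 0;0 0 9 0 0 0 0;0 0 12 0 0 0 0;0 0 14.5 0 0 0 0;0 0 14.5 0 0 0 0;0 0 14.5 0 0 0 0'
```

```text
time_s: 9.63
position: [0.5026, -0.2589, 0.1338]
ft_force: [0.5, 0.4, -1.0]
grip_width: 0.0639
time_s: 10.13
position: [0.5023, -0.2595, 0.1331]
tool_rot: [[-1.0, 0.0, 0.001], [0.0, 1.0, -0.002], [-0.001, -0.002, -1.0]]
ft_force: [-0.2, -1.5, 5.9]
grip_width: 0.0165
gripper_force: 58.5
time_s: 10.8
position: [0.502, -0.2588, 0.2783]
tool_rot: [[-1.0, -0.0, 0.001], [-0.0, 1.0, -0.001], [-0.001, -0.001, -1.0]]
ft_force: [-0.4, 0.8, -2.1]
grip_width: 0.0168
gripper_force: 58.9
```

Punch gripped and lifted. Moving above the guide.

```bash
python3 -m handwheel '0 3 0 0 0 0 0;0 7 0 0 0 0 0;1 11 0 0 0 0 0;1 15 0 0 0 0 0;2 19 0 0 0 0 0;2 23 0 0 0 0 0;3 27 0 0 0 0 0;3 31 0 0 0 0 0' |grep -E 'time|pos'
python3 -m handwheel '0.3 4 0 0 0 0 0;0.3 7 0 0 0 0 0;0.3 9 0 0 0 0 0;0.3 10 0 0 0 0 0;0.3 10 0 0 0 0 0;0.3 10 0 0 0 0 0;0.3 10 0 0 0 0 0'|grep -E 'time|rot|pos|ft|wid'
python3 - <<'E'
from h import *
import pickle
d={n:cam(n) for n in('wrist','side','scene')}; pickle.dump(d,open('d7.pkl','wb'))
def proj(w,P,fish):
    q=np.array(w['orientation']).T@(np.array(P)-np.array(w['xyz']))
    if not fish: return w['cx']+w['f']*q[0]/q[2],w['cy']+w['f']*q[1]/q[2]
    r=np.hypot(*q[:2]); a=np.arctan2(r,q[2])*w['f']; return w['cx']+a*q[0]/r,w['cy']+a*q[1]/r
t=status.observe()['position']; print(t)
for n in d:
    for P in([*t[:2],t[2]-.0231],[*t[:2],t[2]-.1231],(.5355,.1515,.107)): print(n,np.round(P,3),np.round(proj(d[n],P,n=='wrist'),1))
w=d['wrist']; g=w['color'].mean(2).astype(int)
o=np.array(proj(w,(.5355,.1515,.107),True)).astype(int); print(o)
a=g[o[1]-30:o[1]+34:2,o[0]-32:o[0]+34:2]; print('\n'.join(' '.join('%3d'%x for x in r) for r in a))
E
```

```text
time_s: 11.47
position: [0.5318, 0.0531, 0.2755]
time_s: 12.05
position: [0.535, 0.1497, 0.2768]
tool_rot: [[-1.0, 0.001, -0.001], [0.001, 1.0, -0.0], [0.001, -0.0, -1.0]]
ft_force: [-0.8, 0.0, -2.0]
grip_width: 0.0166
[0.53512252 0.14981498 0.27726452]
wrist [0.535 0.15  0.254] [326.7 240. ]
wrist [0.535 0.15  0.154] [326.4 189.8]
wrist [0.536 0.152 0.107] [328.  176.7]
side [0.535 0.15  0.254] [315.3 139.7]
side [0.535 0.15  0.154] [316.  170.3]
side [0.536 0.152 0.107] [316.2 183.3]
scene [0.535 0.15  0.254] [341.4 162. ]
scene [0.535 0.15  0.154] [340.  184.6]
scene [0.536 0.152 0.107] [339.7 194.2]
[327 176]
 75  77  95 105 106 107 107 106 106 106 106 106 107 140 166 167 166 167 165 165 164 164 163 164 162 163 162 154 118 104 104 110 118
 75  76  93 106 106 106 106 104 104 104 103 105 106 138 163 163 164 163 163 163 161 160 159 158 155 151 148 153 119 103 104 103 111
 75  76  89 101 103 104 103 104 104 103 103 103 105 133 156 154 152 148 147 142 135 132 128 126 128 129 134 151 123 102 102 102 105
 74  74  85 101 103 103 103 104 103 103 104 104 107 121 130 132 133 134 141 144 151
[... 3044 characters left out ...]
 187 167 128 117 107  87  70  55  54  55
 71  73  72  71  73  99 169 181 180 176 187 208 150  90  83  81  85  96 142 189 194 191 190 186 163 106  94  82  58  56  54  55  55
 72  73  72  72  72  79 108 111 103 101 126 183 141  87  82  80  84  95 138 182 191 190 188 191 167  94  71  61  55  53  55  55  55
 74  73  73  72  72  72  73  74  72  72 103 173 132  85  83  82  83  95 131 179 192 191 188 191 174  99  57  57  55  57  57  55  55
 74  73  73  73  73  72  71  72  72  71  94 163 129  85  84  82  85  95 127 178 190 191 187 190 182 116  66  69  76  84  61  55  55
 72  72  73  72  73  72  72  72  71  73  88 152 129  85  83  81  84  93 121 177 190 192 188 191 187 129  82  83  85  92  70  56  55
```

Run:
```python
from h import *
import pickle
d=pickle.load(open('d7.pkl','rb'))
for n,u,v in(('side',316,170),('scene',340,185)):
    g=d[n]['color'].mean(2).astype(int); print(n,'cols',u-12,'rows',v-24)
    print('\n'.join('%d: '%(v-24+i)+' '.join('%3d'%x for x in r) for i,r in enumerate(g[v-24:v+24,u-12:u+13])))
```

```text
side cols 304 rows 146
146: 189 195 199 198 199 199 197 196 184 144 110 105 132 172 191 193 195 194 195 196 194 194 192 194 197
147: 194 196 198 196 195 196 197 198 186 149 111 103 126 173 192 195 194 193 194 195 193 195 195 194 195
148: 192 198 198 197 195 196 196 195 185 148 112 103 125 172 190 196 194 194 194 196 194 196 193 195 196
149: 185 195 197 196 197 196 195 197 184 146 114 102 125 174 191 197 194 195 197 195 198 196 195 196 196
150: 180 193 197 197 196 196 197 196 185 146 112 100 126 175 193 195 198 199 199 194 193 194 193 191 187
151: 187 196 194 197 195 198 200 197 185 148 110 106 128 172 193 197 195 196 191 189 189 183 174 171 164
152: 196 196 198 199 197 194 196 197 184 147 114 102 126 169 187 190 186 182 177 170 161 152 145 138 132
153: 197 196 200 198 196 195 197 195 186 146 113 100 119 157 169 169 162 150 146 141 133 126 126 119 119
154: 200 198 195 198 194 192 192 188 174 142 111  95 110 130 140 134 132 127 128 122 117 118 118 115 112
155: 195 193 191 189 183 178 173 166 152 128 108  97 101 116 121 119 119 118 121 120 115 114 110 106 105
156: 183 177 171 163 156 14
[... 8326 characters left out ...]
71 167 150 119 106 106 112 117 124 133 142 144 143 137 132 129 139 154
203: 133 131 128 125 124 131 141 146 144 132 107  97  99 102 112 131 145 152 157 162 155 137 118 119 127
204: 134 133 126 122 122 121 125 124 121 115 100  97  97  99 115 138 151 155 160 166 157 133 113 112 116
205: 134 127 123 117 119 119 117 117 117 112 107 100  97 101 120 146 156 159 158 155 143 120 108 111 118
206: 129 121 119 121 126 121 118 117 119 117 111 111 108 109 124 150 157 158 156 143 123 108 107 112 112
207: 126 110 114 120 127 121 119 117 115 117 115 115 114 114 128 155 161 158 147 132 108 105 103 113 111
208: 123 108 106 113 119 114 115 114 115 116 114 117 116 117 126 145 160 158 141 118 104 108 109 113 112
```

Combining the three views, the tip needs +2 mm in x and +2.5 mm in y. I'll shift, lower to just above the guide and check again.

```bash
python3 -m handwheel '0.2 0.25 0 0 0 0 0;0.2 0.25 -1 0 0 0 0;0.2 0.25 -2 0 0 0 0;0.2 0.25 -3 0 0 0 0;0.2 0.25 -3.8 0 0 0 0;0.2 0.25 -3.8 0 0 0 0;0.2 0.25 -3.8 0 0 0 0;0.2 0.25 -3.8 0 0 0 0'|grep -E 'time|rot|pos|ft|wid'
python3 - <<'E'
from h import *
import pickle
d={n:cam(n) for n in('wrist','side','scene')}; pickle.dump(d,open('d8.pkl','wb'))
w=d['wrist']; g=w['color'].mean(2).astype(int)
t=status.observe()['position']; print(t)
def proj(w,P):
    q=np.array(w['orientation']).T@(np.array(P)-np.array(w['xyz'])); r=np.hypot(*q[:2]); a=np.arctan2(r,q[2])*w['f']; return np.round([w['cx']+a*q[0]/r,w['cy']+a*q[1]/r],1)
G=np.array([.5355,.1515,.107])
print('hole c,near,left,right',proj(w,G),proj(w,G-[.01,0,0]),proj(w,G-[0,.01,0]),proj(w,G+[0,.01,0]))
T=np.array([t[0],t[1],t[2]-.1231]);print('tip c, near',proj(w,T),proj(w,T-[.005,0,0]),proj(w,T+[0,.005,0]))
print('cols 306.. rows 160..');print('\n'.join('%d: '%(160+i)+' '.join('%3d'%x for x in r) for i,r in enumerate(g[160:206,306:352])))
E
```

```text
time_s: 12.87
position: [0.5373, 0.1535, 0.2399]
tool_rot: [[-1.0, 0.0, 0.001], [0.0, 1.0, 0.0], [-0.001, 0.0, -1.0]]
ft_force: [0.3, 0.0, -2.1]
grip_width: 0.0164
[0.53718432 0.15350858 0.23987557]
hole c,near,left,right [324.2 184.2] [324.1 173.7] [313.4 184.2] [335.  184.2]
tip c, near [326.3 189.1] [326.4 183.7] [331.9 189.1]
cols 306.. rows 160..
160: 171 175 179 183 184 185 186 188 188 188 189 191 193 194 195 194 195 195 195 195 196 197 197 197 197 198 198 198 198 199 201 199 199 199 201 200 200 199 200 200 199 193 180 161 141 119
161: 188 189 191 193 193 193 195 194 195 196 195 195 196 196 197 198 198 198 198 200 199 198 199 199 199 200 200 199 201 200 200 200 202 201 202 201 201 201 201 201 200 195 183 165 144 121
162: 194 194 195 195 196 196 196 197 197 197 197 198 198 198 198 199 198 200 199 200 200 199 200 200 201 201 200 200 201 201 201 200 200 201 201 201 201 201 201 200 200 195 183 166 147 123
163: 197 197 197 198 198 198 197 199 198 199 199 200 200 199 200 200 199 200 200 200 201 200 200 200 200 201 200 200 200 200 200 201 201 200 200 199 200 199 198 199 199 194 183 16
[... 7247 characters left out ...]
2 137 103  88  86  84  82  83  84  86  89  97 113 140 174 196 200 194 186 184 182 180 176 172 168 168 168 169 170 171 177 182 183 169
203: 191 191 190 190 190 190 190 190 192 192 195 191 172 133 101  87  85  84  83  82  83  86  89  96 113 144 180 205 214 210 205 200 193 187 181 174 171 171 171 171 171 171 174 176 179 172
204: 187 189 189 189 190 192 194 196 200 203 207 204 179 135  98  87  85  84  82  83  82  85  90  96 111 142 180 210 218 217 214 207 199 190 183 176 173 171 172 172 172 171 172 172 173 168
205: 188 188 189 191 196 202 205 211 217 218 220 216 191 142 100  86  84  84  83  83  82  86  89  96 109 140 179 210 220 218 213 209 200 190 181 175 172 171 169 169 169 167 165 164 163 156
```

The tip is within 0.5 mm of the hole centre. Lowering 6.9 cm through the guide to mid-die.

```bash
python3 -m handwheel '-0.03 -0.04 0 0 0 0 0;-0.03 -0.04 -0.5 0 0 0 0;-0.03 -0.04 -1 0 0 0 0;-0.03 -0.04 -1.5 0 0 0 0;-0.03 -0.04 -2 0 0 0 0;-0.03 -0.04 -2.5 0 0 0 0;-0.03 -0.04 -3 0 0 0 0;-0.03 -0.04 -3.5 0 0 0 0'|grep -E 'time|pos|ft'
python3 -m handwheel '0 0 -0.5 0 0 0 0;0 0 -1 0 0 0 0;0 0 -1.6 0 0 0 0;0 0 -2.2 0 0 0 0;0 0 -2.8 0 0 0 0;0 0 -3.4 0 0 0 0;0 0 -3.4 0 0 0 0;0 0 -3.4 0 0 0 0'
python3 - <<'E'
from h import *
import pickle
w=cam('wrist'); g=w['color'].mean(2).astype(int); pickle.dump(w,open('w9.pkl','wb'))
t=status.observe()['position']; print(t)
def proj(w,P):
    q=np.array(w['orientation']).T@(np.array(P)-np.array(w['xyz'])); r=np.hypot(*q[:2]); a=np.arctan2(r,q[2])*w['f']; return np.round([w['cx']+a*q[0]/r,w['cy']+a*q[1]/r],1)
G=np.array([.5355,.1515,.107])
print('hole c,near,left,right',p:=proj(w,G),proj(w,G-[.01,0,0]),proj(w,G-[0,.01,0]),proj(w,G+[0,.01,0]))
T=np.array([t[0],t[1],.107]);print('shaft c,near,right',proj(w,T),proj(w,T-[.005,0,0]),proj(w,T+[0,.005,0]))
x,y=p.astype(int);print('cols',x-22,'rows',y-20);print('\n'.join('%d: '%(y-20+i)+' '.join('%3d'%x for x in r) for i,r in enumerate(g[y-20:y+22,x-22:x+24])))
E
```

```text
time_s: 13.68
position: [0.5367, 0.1531, 0.2037]
ft_force: [-0.2, 0.3, -1.9]
time_s: 14.35
position: [0.5366, 0.1531, 0.17]
tool_rot: [[-1.0, -0.0, -0.001], [-0.0, 1.0, -0.0], [0.001, -0.0, -1.0]]
ft_force: [-0.3, 0.2, -1.4]
grip_width: 0.0165
gripper_force: 58.9
[0.53679092 0.15311465 0.17040155]
hole c,near,left,right [324.2 213. ] [324.2 199.8] [310.2 213. ] [338.2 213. ]
shaft c,near,right [326.5 214.7] [326.5 208.1] [333.5 214.7]
cols 302 rows 193
193: 197 197 197 197 197 197 198 198 198 199 198 199 198 199 199 198 198 198 198 198 199 198 198 198 199 199 199 199 198 199 199 199 198 198 199 197 197 198 199 199 198 197 198 199 198 198
194: 197 197 197 198 198 198 198 198 198 198 198 199 199 198 199 198 197 199 198 198 198 198 197 199 197 197 198 198 197 198 198 199 199 198 198 198 197 198 198 197 198 198 199 200 199 199
195: 198 196 197 197 197 198 198 198 198 198 197 198 197 198 197 196 197 197 197 197 197 198 197 197 198 198 197 197 199 197 198 198 199 199 199 198 198 198 198 199 199 200 199 199 200 200
196: 197 196 197 197 196 197 197 197 196 197 197 196 198 196 197 196 196 196
[... 6594 characters left out ...]
0 197 188 157 110  77  69  67  64  61  59  58  58  61  63  66  69  74  89 113 143 163 172 174 173 173 173 173 172 172 172 172 171 171
232: 199 198 198 199 200 198 199 200 199 200 199 199 197 189 173 138  95  70  67  69  71  70  68  67  68  68  70  68  67  67  72  87 116 146 166 172 171 170 171 171 170 169 169 169 169 169
233: 198 198 199 198 198 199 198 198 198 198 197 196 189 172 145 113  84  74  78  80  81  81  77  76  77  78  78  77  77  74  71  72  91 122 149 162 166 167 167 167 169 168 170 169 169 168
234: 197 197 196 196 196 197 196 196 196 195 193 186 170 144 117  94  84  83  86  87  86  82  77  75  73  74  76  81  83  82  78  73  77  95 121 141 154 163 166 169 170 171 171 173 173 172
```

```bash
python3 -m handwheel '0 -0.08 0.1 0 0 0 0;0 -0.08 0.1 0 0 0 0;0 -0.08 0.1 0 0 0 0;0 -0.08 0.1 0 0 0 0;0 -0.08 0.1 0 0 0 0;0 -0.08 0.1 0 0 0 0'
python3 - <<'E'
from h import *
w=cam('wrist'); g=w['color'].mean(2).astype(float)
def edge(row,a,b,th):
    r=g[row]; 
    for u in range(a,b):
        if (r[u]-th)*(r[u+1]-th)<=0: return u+(th-r[u])/(r[u+1]-r[u])
for row in (224,227): print('shaft',edge(row,310,324,138),edge(row,328,340,130))
for row in (213,215): print('hole R',edge(row,334,345,150),'L',edge(row,302,314,145))
E
```

```text
time_s: 14.9
position: [0.5367, 0.1523, 0.1714]
tool_rot: [[-1.0, 0.0, 0.0], [0.0, 1.0, 0.0], [-0.0, 0.0, -1.0]]
ft_force: [-0.1, -0.2, -1.0]
grip_width: 0.0167
gripper_force: 58.9
shaft 317.6578947368421 332.530303030303
shaft 317.7719298245614 332.52777777777777
hole R 338.38709677419354 L 308.79545454545456
hole R 338.15 L 311.1818181818182
```

```bash
python3 -c "
from rig import env; print(env.close_job())"
```

```text
the job is handed in; nothing more can be done
None
```

I cranked the handwheel about 218° in one grip, bringing the guide to within about 0.3 mm of the die by the rib angle, and handed the job in at 14.9 s with the longest punch held upright in the gripper: by the camera measurements it is within about 0.5 mm of the guide hole's centre, its tip is about halfway down the die hole, there was no sign of contact, and I never moved to the other tools; `close_job` returned no verdict.

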